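# Find the storage tub lid that rocks and clip it down

## Task

One of the five clip-lid tubs on the sorting bench has not been closed properly. Press lightly on one end of each lid with a fingertip until you find the one that rocks, let it come level, then press on the middle of that lid until both side clips are down and it sits fully home. Only press: do not lift or pry any lid, do not press so hard that it cracks, and leave everything else on the bench where it is.

Things in the scene. Friction and masses are not known exactly. Their poses are not given: they have to be found in the camera images.
- lid_a: Light grey flat lid on a dark grey tub, five alike. 136 x 98 mm, panel 4 mm thick, 6 mm skirt below; a 30 mm wide clip hangs from the middle of each long side. Origin: centre of the panel's underside, 4 mm below its smooth flat top; x along its length, y along its width, z up. Tubs (122 x 84 mm below the rim) stand firm. Notes under lid_b to lid_e hold for every lid.
- lid_b: One of the five alike lids, as lid_a (any of them may be the loose one). Tub heights differ by up to 9 mm: at the start every lid top, the loose one too, is somewhere from 75 to 80 mm above the bench and all lids rest level, so height and attitude at rest do not tell which is loose. A seated lid is solid: pressed anywhere it gives 1 mm or less and does not tip.
- lid_c: One of the five alike lids, as lid_a (any of them may be the loose one). The loose lid rides 4 mm high on its two side clips and rocks end to end about its own y axis: pressed 48 mm from its centre along x it tips about 0.07 rad under 1 to 2 N (the fingertip sinks some 3 mm after touching) until that end bears on the rim; let go, it levels itself.
- lid_d: One of the five alike lids, as lid_a (any of them may be the loose one). Pressing an end never seats the loose lid. Pressed at its middle it resists with about 10 N (more off the middle), goes straight down 4 mm, stops hard and stays down, level and solid.
- lid_e: One of the five alike lids, as lid_a (any of them may be the loose one). A light test press is 3 to 6 N, a firm one in the middle 15 to 20 N. The thin panel cracks above 60 N.
- pencil_cup: white cup of pencils, 72 mm across, 135 mm high over the pencils, loose; origin under its centre
- tape_roll: cardboard-coloured roll of tape lying flat, 68 mm across, 24 mm high, loose; origin under its centre
- thread_spool: wooden thread spool standing upright, 38 mm across, 52 mm high, loose; origin under its centre
- glue_stick: white glue stick standing upright, 30 mm across, 95 mm high, loose; origin under its centre
- button_jar: glass jar with a steel cap, 60 mm across, 75 mm high, loose; origin under its centre
- stapler: black and steel stapler lying on the bench, 115 x 34 mm, 50 mm high, loose; origin under its centre
- wood_offcut: block of wood lying on the bench, 90 x 45 x 22 mm, loose; origin under its centre
There are look-alikes about, which are no part of the job. What is shaped like the part that bears lid_a but purple is not meant.

How it is judged:
By the outcome, as a careful person would: the job done as asked, in the order asked, and still so for the second after the job is handed in, with the robot touching nothing.
It also fails if it takes over 64 s, if anything falls off the work surface, if the arm or the gripper's body presses on something with over 40 N, if the wrist force passes 120 N, or if a joint passes its speed limit or range.

## Robot

A 6-joint arm with a two-finger parallel gripper is mounted at the origin on the work surface. World frame = base frame: x ahead of the robot, y to its left, z up, the work surface at z = 0. Lengths are in m, angles in degrees, forces in N, time in s.
With the tool pointing down it reaches from about 0.4 to 0.825 m from the base axis. Payload 7 kg.
Tool frame: the origin (TCP) lies midway between the tips of the shut fingers; the grasp point (between the pads) lies 19 mm behind it; z points along the fingers, y is the direction in which the jaws open and shut (so a half turn about z gives the same grasp; the last joint's range is limited). The gripper opens to 88 mm and grips with 3 to 60 N. Pads are 19 mm wide; open, the fingers measure 130 mm over their backs; the gripper's body (78 mm by 193 mm) begins 47 mm behind the grasp point.
Start: joints at [92.71, 20.546, 0.682, 0, -70.136, -16.507], TCP at [0.161, 0.655, 0.198] pointing down, gripper open.
Joint ranges: [-176.03, 176.03], [-82.01, 121.73], [-58.28, 71.71], [-173.87, 95.51], [-174.79, -0.11], [-173.66, 173.66]. Speed limits (degrees/s): [136.94, 136.94, 172.46, 180, 180, 180].

## Interface

Orientations are given as [roll, pitch, yaw] about the fixed x, y, z axes, in that order (R = Rz(yaw) Ry(pitch) Rx(roll)).
In Python, from plant import sensors, viewer, r gives the robot as it stands. The module is installed in compiled form; this text tells all that it offers.
- The arm moves only by the shell command python3 -m handwheel 'ROWS' [OPENING] [FORCE]. ROWS is JSON, one flat list of numbers, 6 for each row, row after row: the shift along the world's x, y, z in cm, then the turn, a rotation vector about the world's x, y, z in rad. In form: [tx, ty, tz, wx, wy, wz, tx, ty, tz, wx, wy, wz, ...]. A call has 1 to 8 rows; each row is the pose to reach, as a shift and turn from the pose measured when the call began; what a row does not reach only later rows make up. A row lasts 1/10 s, in which the tool goes at most 50 mm and 8.59 degrees, less where a joint would pass 70% of its speed; a pose out of reach is approached as far as the arm can. A call with a gripper value outside its range is refused whole. OPENING is the closure in counts, from 0 (fully open) to 255 (shut), set as the call begins (- or left out, the last holds). The fingers move at their own pace and stop on an object; FORCE is the grip in N (left out, the last holds). Time passes only in rows, so rows that repeat a pose let the fingers close. It gives the time, the measured TCP pose, the force and the opening at its end, in the units of the state.
- sensors.get_state(): the state, without advancing time (a new reading comes with each control period).
- viewer.capture(name): name is "scene" or "top" or "wrist"; returns a dict with "img" (480x640x3 uint8, red, green, blue), "camera_matrix" (3x3 intrinsics, pixels), "k1" (the pictures are not rectified: a ray, as slopes to the right and down, at radius r is drawn at 1 + k1 r^2 times it, then the intrinsics apply), "camera_from_world" (4x4, takes a point from world to camera coordinates); the wrist camera has in their place "mount" (4x4, takes a point from camera to tool coordinates, whose origin is the TCP and whose axes are the flange's). Camera axes: x right, y down, z forward; pixel columns grow to the right and rows downward; lengths in m; the calibration is good to about 2 mm. A picture is of the moment at which its call begins: read the wrist's pose just before it. There is no depth.
- r.close_job(): hands the job in, once; it reports no verdict.
The state is a dict: "time_s": time; "joints": joint angles; "qd": joint speeds; "joint_torque": joint torques, N m; "tcp_pos": TCP position; "eef_rot": TCP orientation; "contact_force": force on the tool from outside, world axes, zero at the start; "moment": the same for the moment, N m; "gripper_width": finger opening in m.
Only numpy, scipy, OpenCV 4.12 (cv2) and the standard library are available. Lean on these libraries where they do the work, as an engineer would, in place of code of your own. Each camera call takes 0.05 s, during which the arm holds its last target.

## Working session

There is one attempt and no reset: what is moved stays moved. The work goes in short steps, Python scripts to look and compute and a shell command to move; the robot and the scene stay as the last step left them, time stands still between calls to the robot, and variables do not carry over. Pictures are saved under pics/ and viewed, and the job is handed in when it is done.

```bash
mkdir -p pics
python3 - <<'E'
from plant import sensors, viewer, r
import cv2,json
s=sensors.get_state();print({k:(s[k]) for k in s})
for n in("scene","top","wrist"):
    c=viewer.capture(n);cv2.imwrite(f"pics/{n}0.png",c["img"][:,:,::-1])
    print(n,{k:(v.tolist() if hasattr(v,'tolist') else v) for k,v in c.items() if k!="img"})
E
```

```text
{'time_s': 0.0, 'joints': array([ 9.27083339e+01,  2.05902683e+01,  6.33805296e-01, -1.94473457e-02,
       -7.01361652e+01, -1.65072525e+01]), 'qd': array([-0.01856829, -0.0443987 ,  0.03642986, -0.03084495,  0.03350574,
       -0.07340182]), 'joint_torque': array([ 6.94095743e-04, -5.82722998e+01,  2.93055189e+01,  6.99753240e+00,
        7.03173835e-03, -1.36252502e-04]), 'tcp_pos': array([0.16090058, 0.6549893 , 0.19723826]), 'eef_rot': array([ 1.79905995e+02, -8.79319195e-03, -1.38055341e+01]), 'contact_force': array([0.8386913 , 0.16582543, 1.30826011]), 'moment': array([-0.00477872,  0.01890185,  0.04568476]), 'gripper_width': 0.08742579894562441}
scene {'camera_matrix': [[551.5119454742942, 0.0, 320.8642255357525], [0.0, 551.5119454742942, 235.19047360284856], [0.0, 0.0, 1.0]], 'k1': 0.02656242255893979, 'camera_from_world': [[0.7531555220208181, 0.6577599494143973, -0.010421544795158168, -0.343922745509921], [0.5212947820514706, -0.6064118890402865, -0.6004301550026454, -0.1907345908413986], [-0.40125865704736874, 0.4467845899054267, -0.7996092923219323, 1.3290646697070756],
[... 260 characters left out ...]
2693072277, -0.002642771476517922], [-0.9971624784592669, 0.013225434983915254, -0.07410856510862028, 0.49271373167324994], [0.07421095280730582, 0.007425921774620143, -0.9972149167402325, 1.2837730447726505], [0.0, 0.0, 0.0, 1.0]]}
wrist {'camera_matrix': [[389.2599808825158, 0.0, 318.0726013675496], [0.0, 389.2599808825158, 245.29298833661431], [0.0, 0.0, 1.0]], 'k1': -0.013911112318797911, 'mount': [[-0.00015690820398095272, -0.9666702829201065, -0.256024490037526, 0.06918939561110769], [0.9999999833214127, -0.0001756095838072094, 5.0184123778955455e-05, -0.00013151751947781953], [-9.347185527147205e-05, -0.2560244778930986, 0.966670294351997, -0.18673472867816984], [0.0, 0.0, 0.0, 1.0]]}
```

View pics/scene0.png

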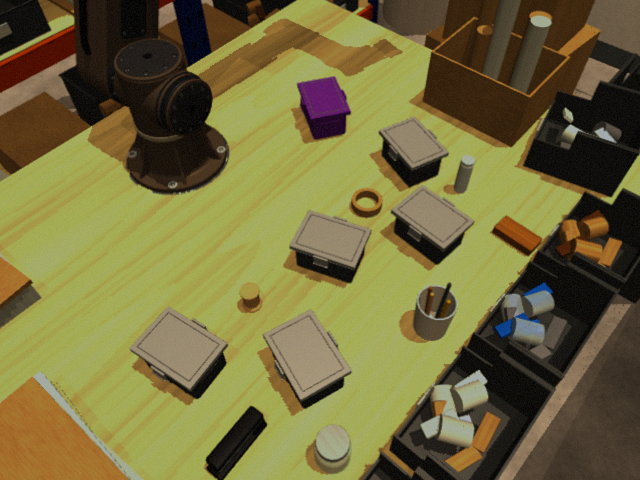

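View pics/top0.png

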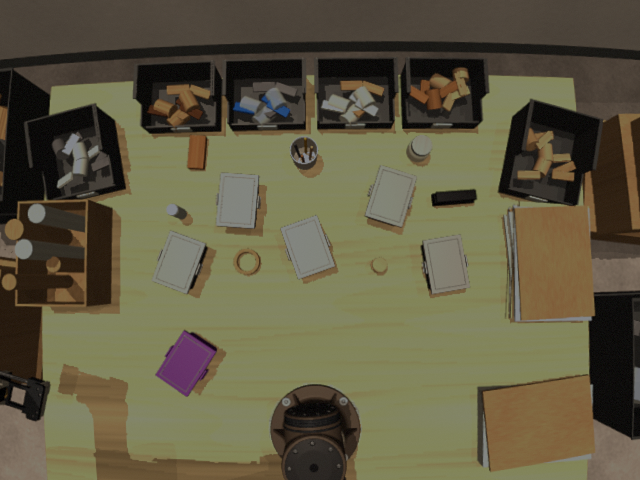

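View pics/wrist0.png

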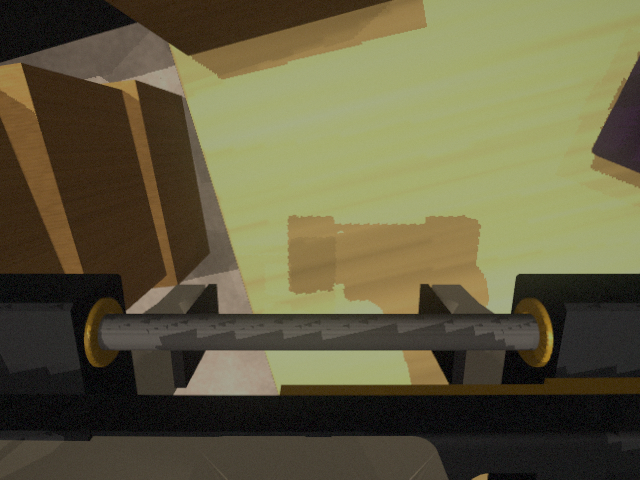

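The top view shows five light grey lids at about (238,200), (391,196), (180,262), (307,248) and (446,264). The tub at (187,362) is purple, so it is the look-alike and not meant. Next I measure the lid tops.

```bash
cat > h.py <<'E'
import numpy as np,cv2
def ray(c,uv):
    K=c["camera_matrix"];k1=c["k1"]
    p=(np.array(uv,float)-[K[0,2],K[1,2]])/[K[0,0],K[1,1]]
    q=p.copy()
    for _ in range(20): q=p/(1+k1*(q**2).sum(-1,keepdims=True))
    T=np.array(c["camera_from_world"]);R=T[:3,:3];o=-R.T@T[:3,3]
    d=np.c_[q,np.ones(len(q))]@R
    return o,d
def plane(c,uv,z):
    o,d=ray(c,uv);return o+d*((z-o[2])/d[:,2:])
def proj(c,X):
    T=np.array(c["camera_from_world"]);P=np.atleast_2d(X)@T[:3,:3].T+T[:3,3]
    p=P[:,:2]/P[:,2:];p=p*(1+c["k1"]*(p**2).sum(1,keepdims=True))
    K=c["camera_matrix"];return p*[K[0,0],K[1,1]]+[K[0,2],K[1,2]]
E
python3 - <<'E'
from plant import viewer
from h import *
out={}
for n,seeds in (("top",[(238,200),(391,196),(180,262),(307,248),(446,264)]),("scene",[(433,220),(305,355),(414,142),(331,240),(181,345)])):
    c=viewer.capture(n);im=c["img"];hsv=cv2.cvtColor(im,cv2.COLOR_RGB2HSV)
    print(n,[hsv[y,x].tolist() for x,y in seeds])
    m=((hsv[...,1]<75)&(hsv[...,2]>95)).astype(np.uint8)*255
    m=cv2.morphologyEx(m,cv2.MORPH_CLOSE,np.ones((5,5)));m=cv2.morphologyEx(m,cv2.MORPH_OPEN,np.ones((7,7)))
    vis=im[:,:,::-1].copy()
    cs,_=cv2.findContours(m,cv2.RETR_EXTERNAL,cv2.CHAIN_APPROX_NONE)
    for s in seeds:
        k=[q for q in cs if cv2.pointPolygonTest(q,s,False)>=0]
        if not k: print("none",s);continue
        q=k[0];cv2.drawContours(vis,[q],-1,(0,0,255),1)
        P=plane(c,q[:,0,:]+0.0,0.0775)[:,:2]
        (cx,cy),(w,h),a=cv2.minAreaRect((P*1000).astype(np.float32))
        if w<h: a+=90;w,h=h,w
        print(s,"c",round(cx,1),round(cy,1),"size",round(w),round(h),"long axis deg",round(a%180,1))
    cv2.imwrite(f"pics/{n}seg.png",vis)
E
```

```text
top [[39, 13, 133], [34, 27, 132], [36, 19, 132], [39, 14, 132], [23, 35, 130]]
(238, 200) c 625.3 201.3 size 448 223 long axis deg 103.0
(391, 196) c 554.3 -229.4 size 478 399 long axis deg 90.2
(180, 262) c 441.8 370.4 size 195 154 long axis deg 83.6
(307, 248) c 473.2 11.7 size 137 111 long axis deg 18.6
(446, 264) c 554.3 -229.4 size 478 399 long axis deg 90.2
scene [[20, 66, 154], [21, 69, 159], [18, 71, 151], [20, 63, 150], [18, 65, 156]]
(433, 220) c 593.2 184.3 size 135 107 long axis deg 175.6
(305, 355) c 599.8 -202.1 size 135 107 long axis deg 161.8
(414, 142) c 439.2 334.4 size 135 107 long axis deg 159.2
(331, 240) c 474.7 9.2 size 134 107 long axis deg 18.9
(181, 345) c 426.9 -336.0 size 135 107 long axis deg 8.6
```

View pics/topseg.png

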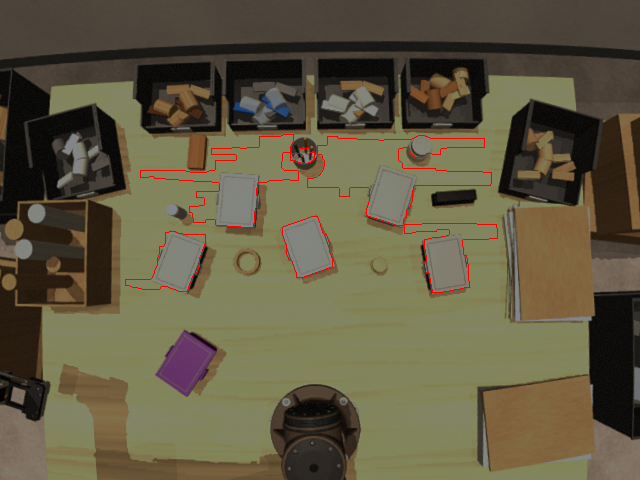

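Run:
```python
from plant import viewer
from h import *
c=viewer.capture("top");im=c["img"];hsv=cv2.cvtColor(im,cv2.COLOR_RGB2HSV)
m=((hsv[...,1]<58)&(hsv[...,2]>90)).astype(np.uint8)*255
m=cv2.morphologyEx(m,cv2.MORPH_CLOSE,np.ones((3,3)));m=cv2.morphologyEx(m,cv2.MORPH_OPEN,np.ones((9,9)))
vis=im[:,:,::-1].copy()
cs,_=cv2.findContours(m,cv2.RETR_EXTERNAL,cv2.CHAIN_APPROX_NONE)
for s in [(238,200),(391,196),(180,262),(307,248),(446,264)]:
    for q in cs:
        if cv2.pointPolygonTest(q,s,False)<0: continue
        cv2.drawContours(vis,[q],-1,(0,0,255),1)
        P=plane(c,q[:,0,:]+0.0,0.0775)[:,:2]
        (cx,cy),(w,h),a=cv2.minAreaRect((P*1000).astype(np.float32))
        if w<h: a+=90;w,h=h,w
        print(s,"c",round(cx,1),round(cy,1),"size",round(w),round(h),"long axis deg",round(a%180,1))
cv2.imwrite("pics/topseg2.png",cv2.resize(vis[130:310,120:500],None,fx=2,fy=2))
```

```text
(238, 200) c 592.7 187.9 size 137 105 long axis deg 178.8
(391, 196) c 599.1 -198.3 size 136 110 long axis deg 162.5
(180, 262) c 438.7 336.1 size 137 107 long axis deg 161.2
(307, 248) c 473.2 11.7 size 136 109 long axis deg 17.7
(446, 264) c 426.1 -333.3 size 135 109 long axis deg 8.1
```

View pics/topseg2.png

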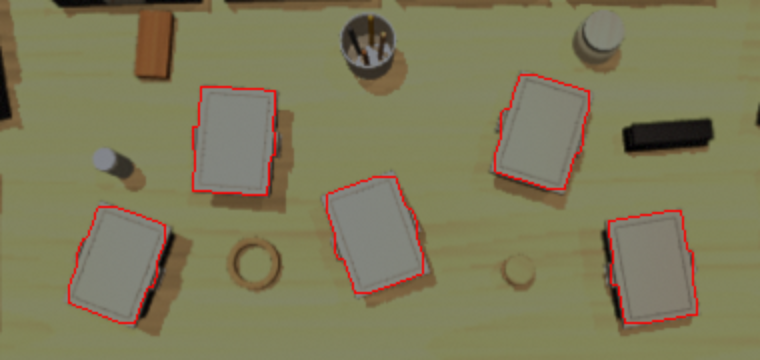

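View pics/sceneseg.png

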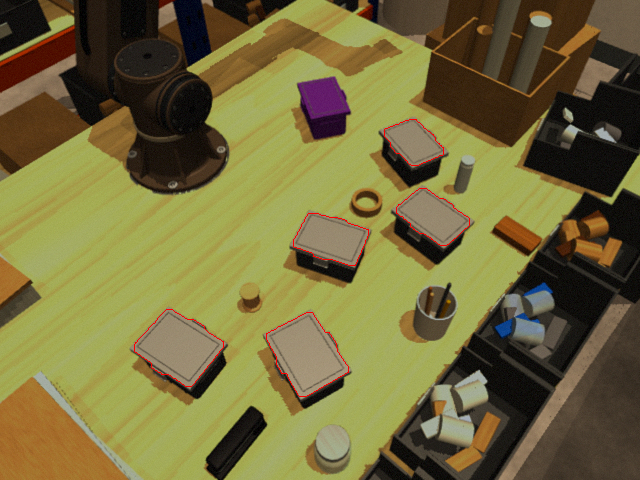

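Lid centres (mm) and x-axis directions, from two views that agree to 2–4 mm:

| Lid | Centre | Axis |
|---|---|---|
| L1 | (439, 335) | −20° |
| L2 | (593, 187) | −2° |
| L3 | (474, 11) | 18° |
| L4 | (599, −200) | −18° |
| L5 | (426, −335) | 8° |

First I shut the fingers and go above the near end of L1, at (394, 352).

```bash
python3 -m handwheel '[8,-10,0,0,0,0, 16,-20,0,0,0,0, 23.3,-30.3,0,0,0,0, 23.3,-30.3,0,0,0,0, 23.3,-30.3,0,0,0,0, 23.3,-30.3,0,0,0,0, 23.3,-30.3,0,0,0,0, 23.3,-30.3,0,0,0,0]' 255 20; python3 -m handwheel '[0,0,0,0,0,0, 0,0,0,0,0,0]'
```

```text
time_s: 1.1
tcp_pos: [0.3951, 0.3497, 0.1982]
eef_rot: [180.0, -0.0, -13.9]
contact_force: [-0.1, 0.9, 0.3]
gripper_width: 0.0294
time_s: 1.3
tcp_pos: [0.3956, 0.3491, 0.1985]
eef_rot: [-180.0, -0.0, -14.0]
contact_force: [0.7, 1.0, 0.3]
gripper_width: 0.0128
```

```bash
python3 -m handwheel '[-0.15,0.3,-5,0,0,0, -0.15,0.3,-10,0,0,0, -0.15,0.3,-11.2,0,0,0, -0.15,0.3,-11.2,0,0,0, -0.15,0.3,-11.2,0,0,0]'
python3 - <<'E'
from plant import viewer
from h import *
for n,(a,b,c0,d) in (("scene",(360,100,500,220)),("top",(110,200,260,320))):
    c=viewer.capture(n);cv2.imwrite(f"pics/{n}L1.png",cv2.resize(c["img"][b:d,a:c0,::-1],None,fx=4,fy=4,interpolation=cv2.INTER_CUBIC))
E
```

```text
time_s: 1.8
tcp_pos: [0.3948, 0.3537, 0.0882]
eef_rot: [-179.9, -0.1, -13.9]
contact_force: [-0.2, 0.5, -0.5]
gripper_width: 0.0004
```

View pics/sceneL1.png

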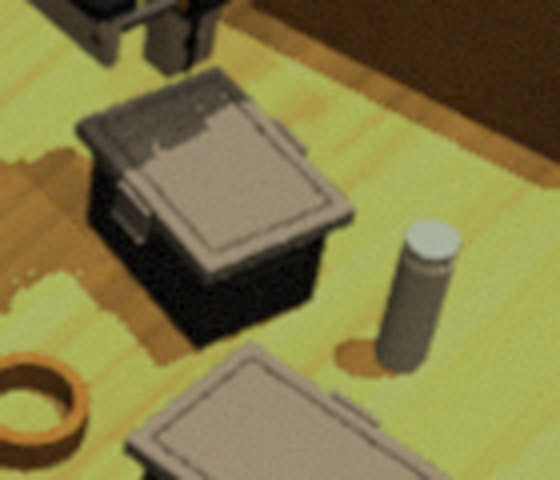

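Run:
```python
from plant import viewer,sensors
from h import *
s=sensors.get_state();print(s["tcp_pos"],s["time_s"],s["joints"])
for n in ("scene","top"):
    c=viewer.capture(n);t=s["tcp_pos"];p=proj(c,t)[0];print(n,p, proj(c,[[t[0],t[1],.078],[.4389,.3352,.078]]))
    im=c["img"][:,:,::-1].copy();cv2.circle(im,tuple(int(v) for v in p),2,(0,0,255),-1)
    x,y=(330,40) if n=="scene" else (90,180)
    cv2.imwrite(f"pics/{n}L1b.png",cv2.resize(im[y:y+180,x:x+200],None,fx=3,fy=3,interpolation=cv2.INTER_CUBIC))
```

```text
[0.39491991 0.35388708 0.08876366] 1.9 [ 6.31019407e+01  1.26195556e+01 -2.62298649e+01  5.35068097e-02
 -5.09156651e+01  1.29358359e+01]
scene [402.27844386 124.17216691] [[401.76797923 127.75406642]
 [412.73533874 140.76517929]]
top [169.6352824 279.2991058] [[170.90508947 279.28704508]
 [178.24285677 261.66796524]]
```

View pics/sceneL1b.png

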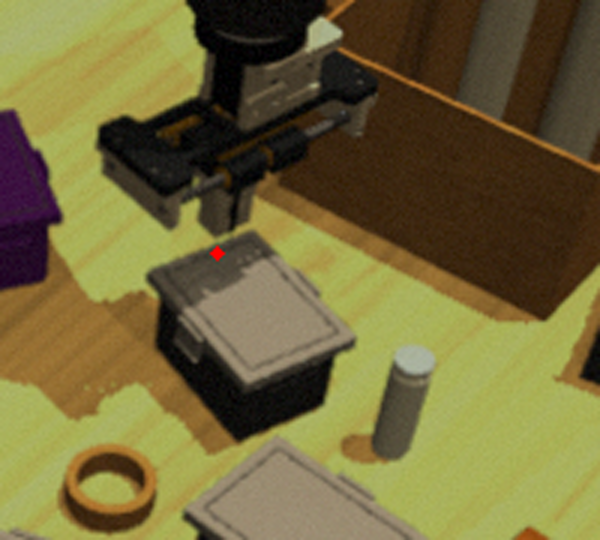

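View pics/topL1b.png

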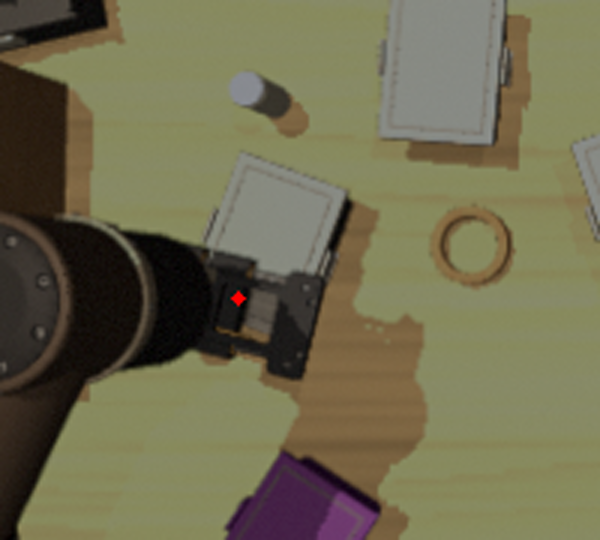

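Run:
```python
from plant import viewer,sensors
from h import *
s=sensors.get_state();t=s["tcp_pos"]
c=viewer.capture("scene");im=c["img"][:,:,::-1].copy()
x,y=365,70;Z=9
v=cv2.resize(im[y:y+64,x:x+85],None,fx=Z,fy=Z,interpolation=cv2.INTER_CUBIC)
for dz,col in((0,(0,0,255)),(.019,(0,255,0)),(.066,(255,0,0))):
    p=(proj(c,t+[0,0,dz])[0]-[x,y]+.5)*Z;cv2.circle(v,tuple(int(q) for q in p),4,col,-1)
cv2.imwrite("pics/z1.png",v)
c=viewer.capture("wrist");cv2.imwrite("pics/w1.png",c["img"][:,:,::-1]);print(s["gripper_width"])
M=np.linalg.inv(c["mount"])
K=c["camera_matrix"]
for z in (0,-.019): 
    p=M@[0,0,z,1];print(p[:2]/p[2]*K[0,0]+K[:2,2])
```

```text
0.0005864767337217017
[318.32295567 282.75124213]
[318.3524246  297.10441588]
```

View pics/z1.png

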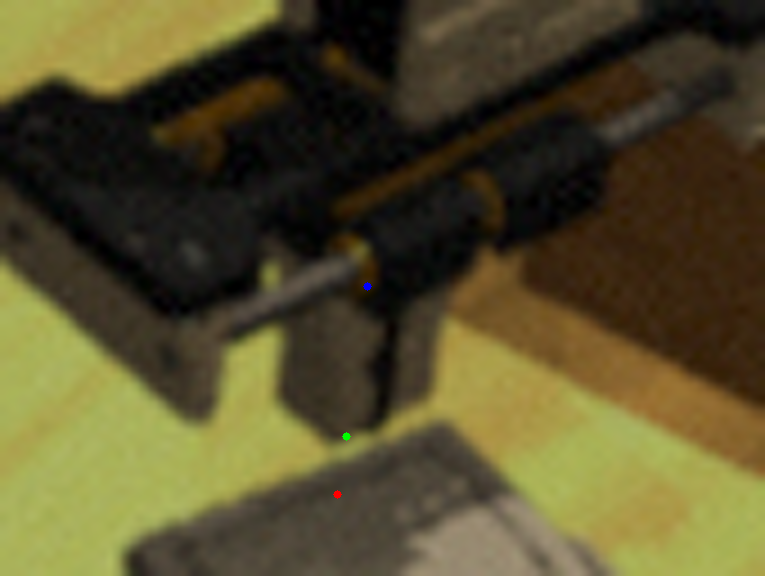

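View pics/w1.png

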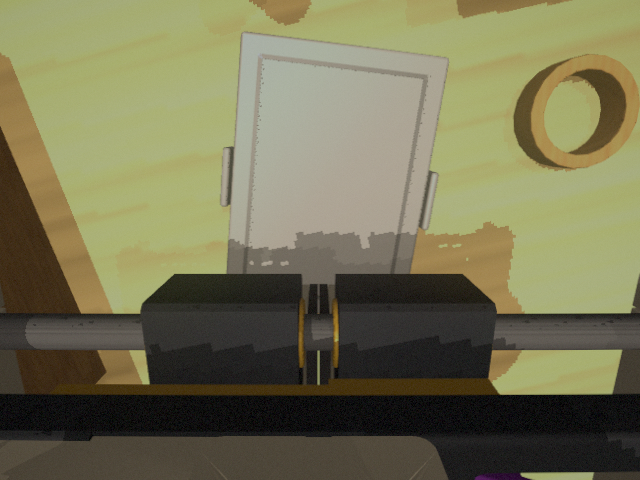

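Run:
```python
from plant import viewer,sensors
from h import *
from scipy.spatial.transform import Rotation as R
s=sensors.get_state();c=viewer.capture("wrist")
T=np.eye(4);T[:3,:3]=R.from_euler("xyz",s["eef_rot"],degrees=True).as_matrix();T[:3,3]=s["tcp_pos"]
c["camera_from_world"]=np.linalg.inv(T@c["mount"])
P=plane(c,[(242,33),(447,58),(226,176),(431,200)],.0775);print(P.round(4), ((P[0]+P[1])/2-P[2:].mean(0)))
```

```text
[[0.5174 0.3583 0.0775]
 [0.4842 0.2686 0.0775]
 [0.457  0.3849 0.0775]
 [0.4203 0.2873 0.0775]] [ 0.06213917 -0.02261479  0.        ]
```

The wrist view confirms the L1 centre at (439, 336). I descend slowly until contact.

```bash
python3 -m handwheel '[0,0,-0.4,0,0,0, 0,0,-0.8,0,0,0, 0,0,-0.8,0,0,0]'; python3 -m handwheel '[0,0,-0.2,0,0,0, 0,0,-0.2,0,0,0]';python3 -m handwheel '[0,0,-0.2,0,0,0, 0,0,-0.2,0,0,0]'
```

```text
time_s: 2.45
tcp_pos: [0.3941, 0.352, 0.0787]
eef_rot: [-179.9, -0.0, -14.0]
contact_force: [0.3, 0.6, 0.2]
gripper_width: 0.0005
time_s: 2.65
tcp_pos: [0.3939, 0.3517, 0.0762]
eef_rot: [-180.0, -0.0, -14.0]
contact_force: [-0.0, 0.9, -0.9]
gripper_width: 0.0002
time_s: 2.85
tcp_pos: [0.3938, 0.3516, 0.0739]
eef_rot: [180.0, 0.0, -14.0]
contact_force: [0.6, 0.4, -0.6]
gripper_width: 0.0001
```

```bash
for i in 1 2 3 4 5; do python3 -m handwheel '[0,0,-0.2,0,0,0, 0,0,-0.2,0,0,0]' | grep -E 'tcp|contact'; done
```

```text
tcp_pos: [0.3937, 0.3514, 0.0716]
contact_force: [0.1, -0.3, -0.0]
tcp_pos: [0.3936, 0.3512, 0.0693]
contact_force: [-0.0, 0.2, 0.3]
tcp_pos: [0.3935, 0.351, 0.067]
contact_force: [-0.4, 0.6, 0.1]
tcp_pos: [0.3933, 0.3509, 0.0647]
contact_force: [-0.1, -0.5, 0.4]
tcp_pos: [0.3932, 0.3507, 0.0624]
contact_force: [-1.0, 0.1, 0.3]
```

```bash
cat > look.py <<'E'
import sys
from plant import viewer,sensors
from h import *
x,y,w,h,name=int(sys.argv[1]),int(sys.argv[2]),int(sys.argv[3]),int(sys.argv[4]),sys.argv[5]
s=sensors.get_state();t=s["tcp_pos"];print(t,s["contact_force"])
c=viewer.capture("scene");im=c["img"][:,:,::-1].copy();Z=int(min(760/w,580/h))
v=cv2.resize(im[y:y+h,x:x+w],None,fx=Z,fy=Z,interpolation=cv2.INTER_CUBIC)
p=(proj(c,t)[0]-[x,y]+.5)*Z;cv2.circle(v,tuple(int(q) for q in p),3,(0,0,255),-1)
cv2.imwrite("pics/"+name,v)
E
python3 look.py 360 80 95 72 z2.png
```

```text
[0.3931973  0.35073627 0.06241969] [-0.9647175   0.14630484  0.309852  ]
```

View pics/z2.png

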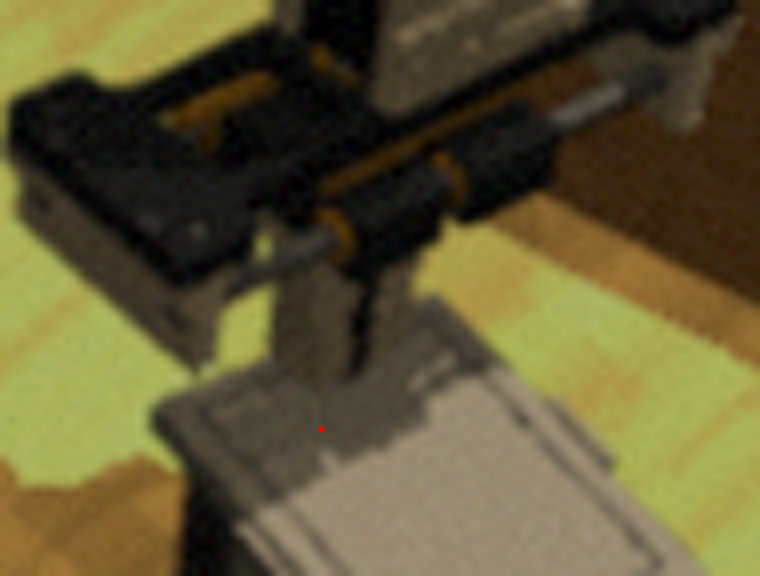

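```bash
for i in 1 2 3; do python3 -m handwheel '[0,0.03,-0.15,0,0,0, 0,0.03,-0.15,0,0,0]' | grep -E 'tcp|contact'; done
```

```text
tcp_pos: [0.3932, 0.351, 0.0608]
contact_force: [0.9, -0.4, -0.7]
tcp_pos: [0.3931, 0.3512, 0.0591]
contact_force: [-0.5, -0.5, -0.3]
tcp_pos: [0.393, 0.3515, 0.0574]
contact_force: [-0.4, -0.1, 0.4]
```

```bash
for i in 1 2 3; do python3 -m handwheel '[0,0.02,-0.12,0,0,0, 0,0.02,-0.12,0,0,0]' | grep -E 'tcp|contact'; done
```

```text
tcp_pos: [0.3929, 0.3516, 0.056]
contact_force: [-0.2, -0.8, 0.9]
tcp_pos: [0.3929, 0.3517, 0.0547]
contact_force: [0.3, 0.3, -0.0]
tcp_pos: [0.3928, 0.3518, 0.0533]
contact_force: [0.0, -0.7, -0.3]
```

```bash
python3 look.py 360 80 95 72 z3.png
```

```text
[0.39282114 0.35181268 0.05327496] [ 0.02670435 -0.69051809 -0.3340396 ]
```

View pics/z3.png

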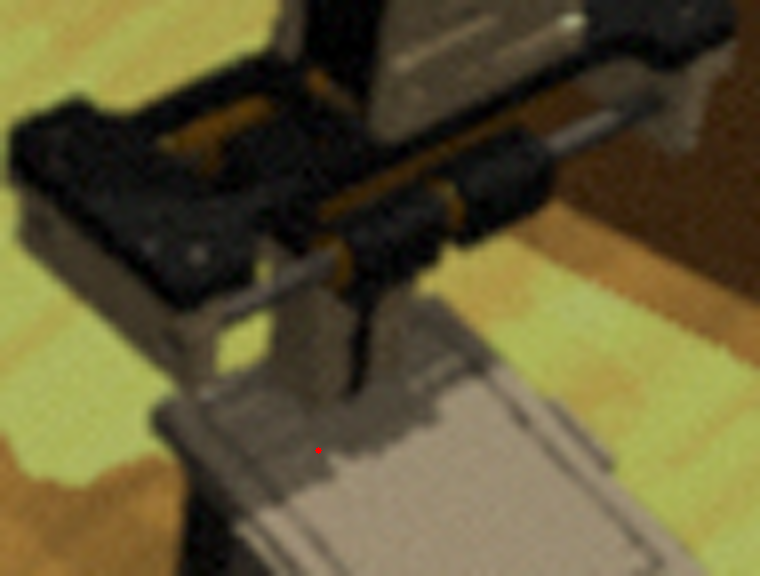

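```bash
for i in 1 2 3 4; do python3 -m handwheel '[0.03,0.02,-0.12,0,0,0, 0.03,0.02,-0.12,0,0,0]' | grep -E 'time|tcp|contact'; done
```

```text
time_s: 5.35
tcp_pos: [0.3931, 0.352, 0.052]
contact_force: [-0.2, -0.4, 0.3]
time_s: 5.55
tcp_pos: [0.3934, 0.3521, 0.0506]
contact_force: [-0.2, -0.3, 0.7]
time_s: 5.75
tcp_pos: [0.3936, 0.3524, 0.0498]
contact_force: [-2.0, -0.9, 4.8]
time_s: 5.95
tcp_pos: [0.3937, 0.3524, 0.0495]
contact_force: [-6.1, -1.7, 13.0]
```

L1 is solid: contact at reported z ≈ 0.050, then 13 N within 0.5 mm. The true fingertip sits about 27 mm behind the reported TCP. On to L2.

```bash
python3 -m handwheel '[0,0,5,0,0,0, 3,-3.3,7,0,0,0, 6.5,-7,7,0,0,0, 10,-11,7,0,0,0, 13,-14,7,0,0,0, 15.1,-16.4,7,0,0,0, 15.1,-16.4,7,0,0,0, 15.1,-16.4,7,0,0,0]'; python3 -m handwheel '[0,0,0,0,0,0]'
```

```text
time_s: 6.75
tcp_pos: [0.5449, 0.1876, 0.1191]
eef_rot: [179.7, 0.1, -14.1]
contact_force: [-1.2, 0.4, -0.1]
gripper_width: 0.0005
time_s: 6.85
tcp_pos: [0.5444, 0.188, 0.119]
eef_rot: [179.7, 0.1, -14.1]
contact_force: [0.3, -0.4, 0.4]
gripper_width: 0.0002
```

Down to just above the L2 contact range, then in 1 mm steps.

```bash
python3 -m handwheel '[0,0,-4,0,0,0, 0,0,-6.2,0,0,0, 0,0,-6.2,0,0,0, 0,0,-6.2,0,0,0]'|grep -E 'tcp|cont'; python3 -m handwheel '[0,0,-0.12,0,0,0, 0,0,-0.12,0,0,0]'|grep -E 'tcp|cont'; python3 -m handwheel '[0,0,-0.1,0,0,0, 0,0,-0.1,0,0,0]'|grep -E 'tcp|cont'
```

```text
tcp_pos: [0.5443, 0.1888, 0.0576]
contact_force: [-0.2, -0.0, 1.2]
tcp_pos: [0.545, 0.1897, 0.0578]
contact_force: [-0.6, -0.5, 0.4]
tcp_pos: [0.5454, 0.1901, 0.0575]
contact_force: [-1.0, 0.1, -0.2]
```

```bash
for i in 1 2 3; do python3 -m handwheel '[0,0,-0.15,0,0,0, 0,0,-0.15,0,0,0]'|grep -E 'tcp|cont';done
```

```text
tcp_pos: [0.5454, 0.19, 0.0561]
contact_force: [0.8, -0.6, -0.9]
tcp_pos: [0.5452, 0.1898, 0.0543]
contact_force: [0.4, -0.1, 0.0]
tcp_pos: [0.545, 0.1897, 0.0524]
contact_force: [-0.1, 0.9, 0.7]
```

```bash
for i in 1 2; do python3 -m handwheel '[0,0,-0.1,0,0,0, 0,0,-0.1,0,0,0]'|grep -E 'tcp|cont';done
```

```text
tcp_pos: [0.5449, 0.1896, 0.0512]
contact_force: [0.3, 0.2, 0.0]
tcp_pos: [0.5448, 0.1896, 0.0501]
contact_force: [0.7, -0.4, 0.0]
```

```bash
python3 -m handwheel '[0,0,-0.08,0,0,0, 0,0,-0.08,0,0,0]'|grep -E 'tcp|cont'; python3 -m handwheel '[0,0,-0.08,0,0,0, 0,0,-0.08,0,0,0]'|grep -E 'tcp|cont'
```

```text
tcp_pos: [0.545, 0.1896, 0.0495]
contact_force: [-1.7, 0.4, 1.9]
tcp_pos: [0.545, 0.1897, 0.0493]
contact_force: [-2.2, -0.6, 6.2]
```

L2 is solid too (6.2 N with under 1 mm give). Next is the far end of L3, at (520, 26).

```bash
python3 -m handwheel '[0,0,5,0,0,0, -0.5,-4,6,0,0,0, -1.2,-8,6,0,0,0, -2,-12,5,0,0,0, -2.5,-16.4,3,0,0,0, -2.5,-16.4,1,0,0,0, -2.5,-16.4,0.8,0,0,0, -2.5,-16.4,0.8,0,0,0]'; python3 -m handwheel '[0,0,0,0,0,0, 0,0,0,0,0,0]'
```

```text
time_s: 9.85
tcp_pos: [0.5201, 0.0257, 0.0572]
eef_rot: [179.8, 0.0, -14.0]
contact_force: [0.9, 1.0, 0.0]
gripper_width: 0.0006
time_s: 10.05
tcp_pos: [0.5209, 0.0267, 0.0581]
eef_rot: [179.8, -0.0, -13.9]
contact_force: [0.0, -0.2, 0.3]
gripper_width: -0.0
```

```bash
python3 -m handwheel '[0,0,-0.3,0,0,0, 0,0,-0.3,0,0,0]'|grep -E 'tcp|cont'; for i in 1 2 3; do python3 -m handwheel '[-0.02,-0.02,-0.08,0,0,0, -0.02,-0.02,-0.08,0,0,0]'|grep -E 'tcp|cont'; done
```

```text
tcp_pos: [0.5211, 0.0273, 0.0552]
contact_force: [-0.3, 0.3, 0.7]
tcp_pos: [0.5209, 0.0272, 0.0544]
contact_force: [0.3, -0.4, -0.2]
tcp_pos: [0.5206, 0.0269, 0.0535]
contact_force: [0.2, -0.5, -0.1]
tcp_pos: [0.5202, 0.0266, 0.0526]
contact_force: [0.1, 1.3, -0.0]
```

```bash
for i in 1 2 3 4; do python3 -m handwheel '[0,0,-0.08,0,0,0, 0,0,-0.08,0,0,0]'|grep -E 'tcp|cont'; done
```

```text
tcp_pos: [0.5201, 0.0266, 0.0517]
contact_force: [-0.3, -0.3, -0.2]
tcp_pos: [0.52, 0.0265, 0.0507]
contact_force: [-0.1, 0.5, 0.1]
tcp_pos: [0.5199, 0.0265, 0.0498]
contact_force: [0.4, 0.2, -0.4]
tcp_pos: [0.5199, 0.0265, 0.0489]
contact_force: [-0.2, 0.2, -0.8]
```

```bash
for i in 1 2 3; do python3 -m handwheel '[0,0,-0.08,0,0,0, 0,0,-0.08,0,0,0]'|grep -E 'tcp|cont'; done
```

```text
tcp_pos: [0.5198, 0.0265, 0.048]
contact_force: [-0.4, 0.2, -0.5]
tcp_pos: [0.5199, 0.0265, 0.0475]
contact_force: [-1.8, -0.2, 4.6]
tcp_pos: [0.52, 0.0265, 0.0473]
contact_force: [-3.9, 1.2, 7.8]
```

L3 is solid (7.8 N with under 1 mm give). Next is the near end of L4, at (554, −185).

```bash
python3 -m handwheel '[0,0,5,0,0,0, 0.5,-4,6,0,0,0, 1.2,-8.5,6,0,0,0, 2,-13,6,0,0,0, 3,-17.5,5,0,0,0, 3.4,-21.2,3,0,0,0, 3.4,-21.2,1,0,0,0, 3.4,-21.2,0.9,0,0,0]'; python3 -m handwheel '[0,0,0,0,0,0, 0,0,0,0,0,0]'
```

```text
time_s: 13.05
tcp_pos: [0.5516, -0.1865, 0.0533]
eef_rot: [179.8, 0.3, -14.0]
contact_force: [0.2, 0.6, -1.1]
gripper_width: 0.0005
time_s: 13.25
tcp_pos: [0.5519, -0.1859, 0.0539]
eef_rot: [179.8, 0.3, -13.9]
contact_force: [-0.0, -0.9, 0.1]
gripper_width: 0.0004
```

```bash
for i in 1 2 3 4; do python3 -m handwheel '[0.03,0,-0.08,0,0,0, 0.03,0,-0.08,0,0,0]'|grep -E 'tcp|cont'; done
```

```text
tcp_pos: [0.5529, -0.1853, 0.0541]
contact_force: [-0.8, -1.4, -0.4]
tcp_pos: [0.5536, -0.185, 0.0538]
contact_force: [-0.6, 0.0, -0.4]
tcp_pos: [0.554, -0.1849, 0.053]
contact_force: [0.5, 0.6, 0.9]
tcp_pos: [0.5542, -0.1849, 0.052]
contact_force: [-0.1, 0.3, -0.3]
```

```bash
for i in 1 2 3 4; do python3 -m handwheel '[0,0,-0.08,0,0,0, 0,0,-0.08,0,0,0]'|grep -E 'tcp|cont'; done
```

```text
tcp_pos: [0.5541, -0.185, 0.0511]
contact_force: [0.5, 0.7, -0.0]
tcp_pos: [0.5539, -0.1849, 0.0501]
contact_force: [-0.5, 1.4, 0.0]
tcp_pos: [0.5538, -0.1849, 0.0491]
contact_force: [0.5, 0.1, 0.2]
tcp_pos: [0.5537, -0.1849, 0.0482]
contact_force: [-0.2, -0.5, 0.3]
```

```bash
for i in 1 2 3 ; do python3 -m handwheel '[0,0,-0.06,0,0,0, 0,0,-0.06,0,0,0]'|grep -E 'tcp|cont'; done
```

```text
tcp_pos: [0.5537, -0.1849, 0.0475]
contact_force: [-0.8, -0.5, 0.6]
tcp_pos: [0.5537, -0.1849, 0.0469]
contact_force: [-0.7, 0.2, 1.0]
tcp_pos: [0.5538, -0.185, 0.0467]
contact_force: [-1.2, 1.3, 4.5]
```

L4 gave 4.5 N with a stiff rise, though its z is the lowest so far. Next is the near end of L5, at (379, −342).

```bash
python3 -m handwheel '[0,0,5,0,0,0, -3,-3,7,0,0,0, -6.5,-6,7,0,0,0, -10,-9,7,0,0,0, -13.5,-12,7,0,0,0, -17.5,-15.7,6,0,0,0, -17.5,-15.7,3,0,0,0, -17.5,-15.7,1.5,0,0,0]'; python3 -m handwheel '[0,0,0,0,0,0, 0,0,0,0,0,0]'
```

```text
time_s: 16.25
tcp_pos: [0.3763, -0.3426, 0.0602]
eef_rot: [179.8, 0.2, -14.0]
contact_force: [-0.2, -0.4, 0.8]
gripper_width: 0.0007
time_s: 16.45
tcp_pos: [0.3761, -0.3426, 0.0602]
eef_rot: [179.8, 0.3, -14.0]
contact_force: [0.5, -0.3, 0.4]
gripper_width: 0.0008
```

```bash
python3 -m handwheel '[0.2,0,-0.4,0,0,0, 0.2,0,-0.4,0,0,0]'|grep -E 'tcp|cont'; for i in 1 2 3 4; do python3 -m handwheel '[0.03,0,-0.1,0,0,0, 0.03,0,-0.1,0,0,0]'|grep -E 'tcp|cont'; done
```

```text
tcp_pos: [0.3791, -0.3426, 0.0566]
contact_force: [-1.0, 0.1, -0.1]
tcp_pos: [0.3799, -0.3425, 0.0559]
contact_force: [-0.5, 0.1, -0.2]
tcp_pos: [0.3803, -0.3425, 0.055]
contact_force: [-0.2, -0.5, 0.1]
tcp_pos: [0.3806, -0.3424, 0.0539]
contact_force: [-0.1, -1.2, 0.3]
tcp_pos: [0.3808, -0.3424, 0.0527]
contact_force: [0.7, -0.1, 0.9]
```

```bash
for i in 1 2 3 4 5; do python3 -m handwheel '[-0.02,0,-0.08,0,0,0, -0.02,0,-0.08,0,0,0]'|grep -E 'tcp|cont'; done
```

```text
tcp_pos: [0.3805, -0.3423, 0.0518]
contact_force: [-0.6, -0.9, -0.3]
tcp_pos: [0.3801, -0.3423, 0.0508]
contact_force: [-0.1, 1.0, 0.9]
tcp_pos: [0.3799, -0.3423, 0.0499]
contact_force: [-0.4, -0.3, 0.3]
tcp_pos: [0.3795, -0.3422, 0.049]
contact_force: [0.3, -0.7, 0.7]
tcp_pos: [0.3793, -0.3422, 0.0481]
contact_force: [1.0, 0.4, -0.6]
```

```bash
for i in 1 2 3 ; do python3 -m handwheel '[0,0,-0.06,0,0,0, 0,0,-0.06,0,0,0]'|grep -E 'tcp|cont'; done
```

```text
tcp_pos: [0.3793, -0.3422, 0.0475]
contact_force: [-1.6, 0.3, 0.4]
tcp_pos: [0.3792, -0.3423, 0.0469]
contact_force: [-0.7, 0.1, -0.7]
tcp_pos: [0.3792, -0.3422, 0.0462]
contact_force: [-0.1, -0.9, 1.8]
```

```bash
for i in 1 2 3 ; do python3 -m handwheel '[0,0,-0.06,0,0,0, 0,0,-0.06,0,0,0]'|grep -E 'time|tcp|cont'; done
```

```text
time_s: 19.25
tcp_pos: [0.3792, -0.3423, 0.0456]
contact_force: [-1.2, 0.1, 1.4]
time_s: 19.45
tcp_pos: [0.3792, -0.3423, 0.0453]
contact_force: [-1.5, 1.1, 4.9]
time_s: 19.65
tcp_pos: [0.3792, -0.3423, 0.0452]
contact_force: [-1.7, 1.6, 7.2]
```

Contact on L5 was ambiguous. While still pressing, I compare this view with the initial one for tilt.

Run:
```python
from plant import viewer,sensors
from h import *
a=cv2.imread("pics/scene0.png");b=viewer.capture("scene")["img"][:,:,::-1].copy()
cv2.imwrite("pics/sceneL5.png",b)
x,y,w,h=120,295,120,110
v=np.hstack([cv2.resize(i[y:y+h,x:x+w],None,fx=3.3,fy=3.3,interpolation=cv2.INTER_CUBIC) for i in(a,b)])
cv2.imwrite("pics/cmp5.png",v)
cv2.imwrite("pics/w5.png",viewer.capture("wrist")["img"][:,:,::-1])
s=sensors.get_state();print(s["tcp_pos"],s["contact_force"])
```

```text
[ 0.37923382 -0.34236983  0.04519698] [-2.11643372  1.81247274  7.72340944]
```

View pics/cmp5.png

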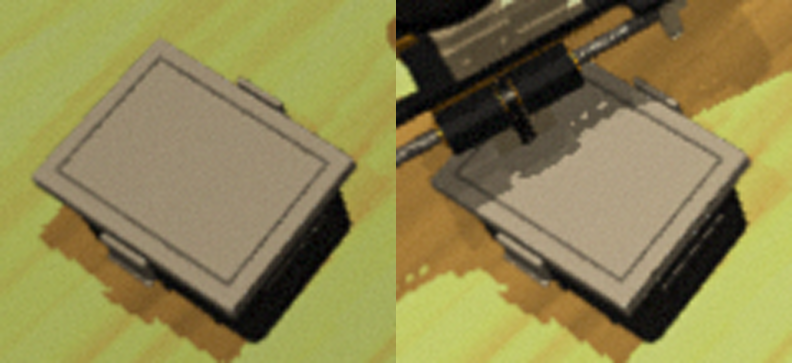

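View pics/w5.png

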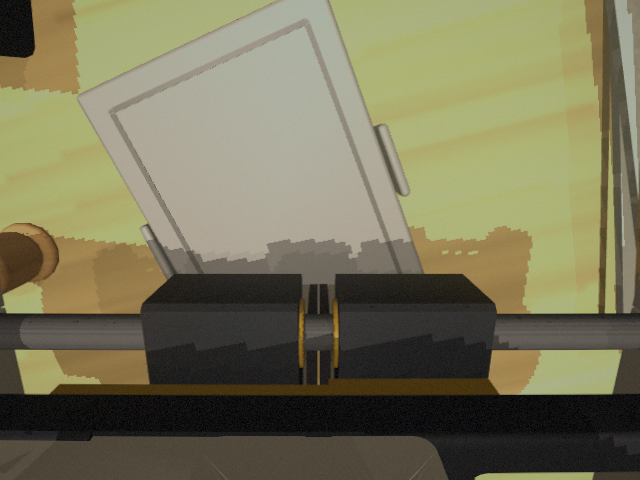

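The pressed view of L5 shows the far end raised: the right corner moved from (355,165) to (354,158), the left corner went down, and a tub-rim glint appeared under the far end. I lift off and check that it levels.

```bash
python3 -m handwheel '[0,0,2,0,0,0, 0,0,2.5,0,0,0, 0,0,2.5,0,0,0, 0,0,2.5,0,0,0, 0,0,2.5,0,0,0]'
python3 - <<'E'
from plant import viewer,sensors
from h import *
a=cv2.imread("pics/sceneL5.png");b=viewer.capture("scene")["img"][:,:,::-1].copy()
cv2.imwrite("pics/sceneL5up.png",b)
x,y,w,h=120,295,120,110
v=np.hstack([cv2.resize(i[y:y+h,x:x+w],None,fx=3.3,fy=3.3,interpolation=cv2.INTER_CUBIC) for i in(a,b)])
cv2.imwrite("pics/cmp5b.png",v)
g=[cv2.cvtColor(i,cv2.COLOR_BGR2GRAY).astype(np.float32) for i in (cv2.imread("pics/scene0.png"),a,b)]
for nm,(x,y,w,h) in {"L5 far corner":(205,330,26,26),"L5 far low corner":(180,375,24,20),"stapler ref":(215,410,40,50)}.items():
    ps=[q[y:y+h,x:x+w] for q in g]; W=cv2.createHanningWindow((w,h),cv2.CV_32F)
    print(nm,"pressed vs init",np.round(cv2.phaseCorrelate(ps[0],ps[1],W)[0],2),"released vs init",np.round(cv2.phaseCorrelate(ps[0],ps[2],W)[0],2))
E
```

```text
time_s: 20.25
tcp_pos: [0.3788, -0.3421, 0.0695]
eef_rot: [179.8, 0.3, -14.0]
contact_force: [0.8, 0.7, -0.2]
gripper_width: 0.0008
L5 far corner pressed vs init [-0.2   0.07] released vs init [0.25 0.7 ]
L5 far low corner pressed vs init [-0.56 -0.39] released vs init [-0.42  0.11]
stapler ref pressed vs init [-0.03 -0.04] released vs init [-0.13 -0.43]
```

View pics/cmp5b.png

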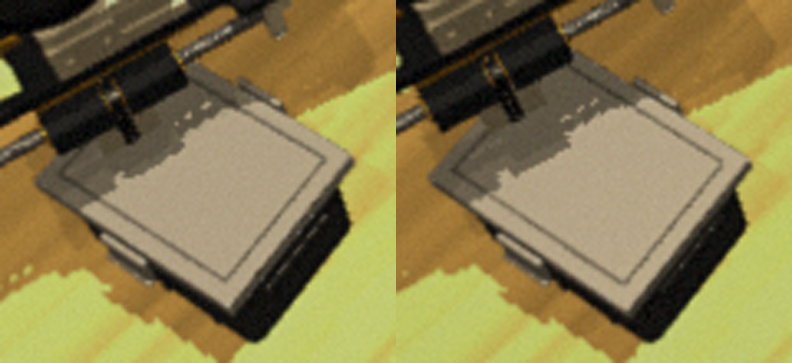

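Run:
```python
from h import *
g=[cv2.cvtColor(cv2.imread("pics/"+f),cv2.COLOR_BGR2GRAY).astype(np.float32) for f in("scene0.png","sceneL5.png","sceneL5up.png")]
# far edge from right corner (227,345) to low corner (192,388) ; mean vertical profiles along it
L=np.linspace(.2,.8,30);ex=227+(192-227)*L;ey=345+(388-345)*L
for q in g:
    d=np.arange(-6,14,.1);P=np.array([cv2.remap(q,(ex+0*t).astype(np.float32)[None],(ey+t).astype(np.float32)[None],cv2.INTER_LINEAR).mean() for t in d])
    hi=P[:20].mean();lo=P.min();i=np.argmax(P<(hi+lo)/2);print("edge offset px",round(d[i],2),P[::10].round().astype(int))
```

```text
edge offset px -1.8 [144 144 137 115  82  56  44  34  24  22  24  21  15  13  12  12  13  13
  14  14]
edge offset px -3.0 [157 134  97  73  65  57  39  23  20  31  41  35  24  18  15  16  17  18
  18  18]
edge offset px -1.9 [169 168 159 133  95  67  54  41  29  28  30  27  20  15  15  15  16  17
  17  17]
```

Measured: the L5 far edge rose about 1.3 px while pressed and returned to its initial place on release. So L5, at scene (181,345) / top (446,264), is the loose one, and it has levelled. I refine its centre with the wrist camera.

```bash
cat > wr.py <<'E'
from plant import viewer,sensors
from h import *
from scipy.spatial.transform import Rotation as R
def wrist():
    s=sensors.get_state();c=viewer.capture("wrist")
    T=np.eye(4);T[:3,:3]=R.from_euler("xyz",s["eef_rot"],degrees=True).as_matrix();T[:3,3]=s["tcp_pos"]
    c["camera_from_world"]=np.linalg.inv(T@c["mount"]);return s,c
E
python3 - <<'E'
from wr import *
s,c=wrist();cv2.imwrite("pics/w5b.png",c["img"][:,:,::-1])
im=c["img"][:,:,::-1].copy()
for X in ([.4265,-.3345],[.379,-.3415],[.4932,-.3247]):
    p=proj(c,[X+[.077]])[0];cv2.circle(im,tuple(int(v) for v in p),4,(0,0,255),-1)
cv2.imwrite("pics/w5b.png",im)
E
```

```text
(no output)
```

View pics/w5b.png

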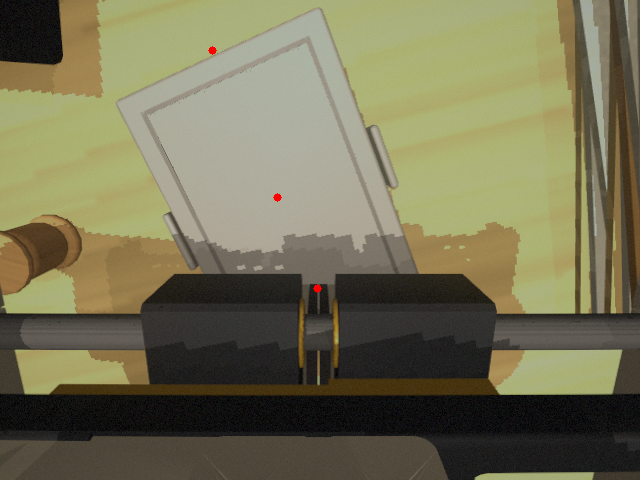

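Centre refined to about (426, −336). I move above it, then press in small steps.

```bash
python3 -m handwheel '[4.7,0.6,0,0,0,0, 4.7,0.6,-1,0,0,0, 4.7,0.6,-1.4,0,0,0, 4.7,0.6,-1.4,0,0,0]'; python3 -m handwheel '[0,0,-0.1,0,0,0, 0,0,-0.1,0,0,0]'
```

```text
time_s: 20.75
tcp_pos: [0.4246, -0.3357, 0.0543]
eef_rot: [179.8, 0.5, -13.9]
contact_force: [-0.6, -0.6, 0.6]
gripper_width: 0.0002
time_s: 20.95
tcp_pos: [0.424, -0.3357, 0.0534]
eef_rot: [179.8, 0.5, -14.0]
contact_force: [0.2, 0.6, -0.0]
gripper_width: 0.0006
```

```bash
for i in 1 2 3 4; do python3 -m handwheel '[0.05,0,-0.1,0,0,0, 0.05,0,-0.1,0,0,0]'|grep -E 'tcp|cont'; done
```

```text
tcp_pos: [0.4243, -0.3359, 0.0526]
contact_force: [0.7, -0.1, 0.2]
tcp_pos: [0.4248, -0.3359, 0.0516]
contact_force: [-0.5, -0.2, 0.0]
tcp_pos: [0.4254, -0.3359, 0.0505]
contact_force: [-0.2, 0.3, -0.7]
tcp_pos: [0.4259, -0.3358, 0.0493]
contact_force: [-0.2, -0.9, -0.1]
```

```bash
for i in 1 2 3 4; do python3 -m handwheel '[0,0,-0.1,0,0,0, 0,0,-0.1,0,0,0]'|grep -E 'tcp|cont'; done
```

```text
tcp_pos: [0.4259, -0.3359, 0.0483]
contact_force: [0.1, -0.6, 0.5]
tcp_pos: [0.426, -0.3359, 0.0478]
contact_force: [-1.3, 1.1, 5.1]
tcp_pos: [0.426, -0.3359, 0.0475]
contact_force: [-1.4, 2.3, 7.5]
tcp_pos: [0.426, -0.3359, 0.0473]
contact_force: [-1.4, 1.9, 8.1]
```

Contact at the centre is at 0.0480, against 0.0452 when the end was pressed, which confirms the rock. I press on firmly.

```bash
for i in 1 2 3; do python3 -m handwheel '[0,0,-0.18,0,0,0, 0,0,-0.18,0,0,0]'|grep -E 'tcp|cont'; done
```

```text
tcp_pos: [0.426, -0.3359, 0.0462]
contact_force: [-2.3, 3.1, 7.7]
tcp_pos: [0.426, -0.3359, 0.0451]
contact_force: [-1.2, 2.8, 7.7]
tcp_pos: [0.426, -0.3359, 0.0442]
contact_force: [-2.9, 2.8, 8.4]
```

```bash
for i in 1 2 3; do python3 -m handwheel '[0,0,-0.12,0,0,0, 0,0,-0.12,0,0,0]'|grep -E 'tcp|cont'; done
```

```text
tcp_pos: [0.426, -0.336, 0.0441]
contact_force: [-3.0, 3.7, 12.8]
tcp_pos: [0.426, -0.336, 0.0441]
contact_force: [-3.1, 3.6, 12.5]
tcp_pos: [0.4261, -0.336, 0.0441]
contact_force: [-2.9, 4.6, 12.2]
```

It stopped hard after about 4 mm. One firm press to about 18 N.

```bash
python3 -m handwheel '[0,0,-0.18,0,0,0, 0,0,-0.18,0,0,0, 0,0,-0.18,0,0,0]'|grep -E 'tcp|cont'; python3 -m handwheel '[0,0,-0.22,0,0,0, 0,0,-0.22,0,0,0]'|grep -E 'tcp|cont'
```

```text
tcp_pos: [0.4261, -0.336, 0.044]
contact_force: [-4.0, 5.7, 17.9]
tcp_pos: [0.4262, -0.3361, 0.044]
contact_force: [-5.6, 6.6, 21.8]
```

```bash
python3 -m handwheel '[0,0,2,0,0,0, 0,0,6,0,0,0, 0,0,10,0,0,0, 0,0,12,0,0,0, 0,0,12,0,0,0]'; python3 -m handwheel '[-5,10,0,0,0,0, -5,10,0,0,0,0, -5,10,0,0,0,0, -5,10,0,0,0,0, -5,10,0,0,0,0]'
python3 - <<'E'
from plant import viewer
from h import *
c=viewer.capture("scene");b=c["img"][:,:,::-1].copy();cv2.imwrite("pics/scene_end.png",b)
a=cv2.imread("pics/scene0.png")
g=[cv2.cvtColor(i,cv2.COLOR_BGR2GRAY).astype(np.float32) for i in (a,b)]
L=np.linspace(.2,.8,30)
for nm,(p,q2) in {"far edge":((227,345),(192,388))}.items():
  ex=p[0]+(q2[0]-p[0])*L;ey=p[1]+(q2[1]-p[1])*L
  for q in g:
    d=np.arange(-6,14,.1);P=np.array([cv2.remap(q,(ex+0*t).astype(np.float32)[None],(ey+t).astype(np.float32)[None],cv2.INTER_LINEAR).mean() for t in d])
    hi=P[:20].mean();lo=P.min();i=np.argmax(P<(hi+lo)/2);print(nm,round(d[i],2))
x,y,w,h=120,295,120,110
cv2.imwrite("pics/cmp5c.png",np.hstack([cv2.resize(i[y:y+h,x:x+w],None,fx=3.3,fy=3.3,interpolation=cv2.INTER_CUBIC) for i in(a,b)]))
E
```

```text
time_s: 24.75
tcp_pos: [0.428, -0.337, 0.1676]
eef_rot: [179.6, -0.1, -13.7]
contact_force: [-0.1, 0.4, -1.2]
gripper_width: 0.0006
time_s: 25.25
tcp_pos: [0.3784, -0.2371, 0.1676]
eef_rot: [179.6, -0.2, -13.7]
contact_force: [-0.5, -0.3, 1.1]
gripper_width: 0.0005
far edge -1.8
far edge -0.3
```

View pics/scene_end.png

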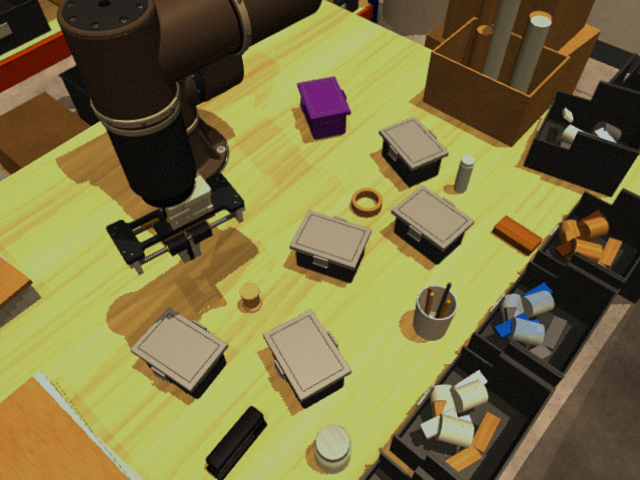

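View pics/cmp5c.png

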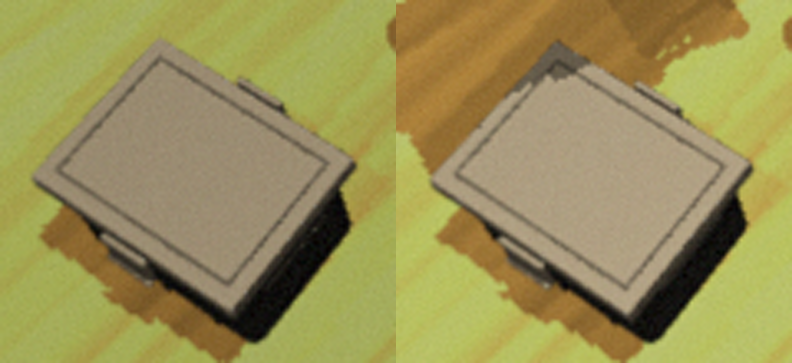

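The final view shows the L5 far edge 1.5 px lower than at the start, so the lid is down and level with no gap. Everything else is where it was, and the arm is clear.

```bash
python3 -c "
from plant import r
print(r.close_job())"
```

```text
the job is handed in; nothing more can be done
None
```

I found the loose lid, the one at about (0.426, −0.336) m near the stapler, and pressed it home. The job was handed in at about 25 s.

- **Finding it:** I pressed one end of each of the five lids. Four were solid, giving under 1 mm at 4.5 to 13 N. On the fifth, the far edge rose about 1.3 px while I pressed and came back level when I let go.
- **Seating it:** I pressed the middle. Contact came at a reported height of 48.0 mm; the lid went straight down about 4 mm at roughly 8 N, then stopped hard at 44.0 mm. I held it there up to 21.8 N.
- **Last check:** the final picture shows the lid down and level, with its far edge 1.5 px lower than at the start. Nothing else looks moved, and the arm is clear of everything. I did not press the end again after seating it.

**Things that disagreed or went over:**
- The test press on the first lid reached 13 N and two others 7.7–7.8 N, above the 3 to 6 N for a light press. The final press slightly passed 20 N. All were well under the 60 N cracking limit.
- The true fingertip appeared to sit about 27 mm behind the reported TCP, so I set heights by contact.
- The force readings from the end press on the loose lid were too noisy to decide alone, and a phase-correlation check told nothing. The edge measurement and the 2.8 mm height difference between end and middle settled it.

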